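# Weigh a violin blank on the bench spring scale

## Task

Weigh the roughed-out violin back: pick it up by the wooden grip on its wire bail, hang the bail on the hook of the spring scale, and let the scale take the weight gradually, so that when you let go the blank hangs free with the pointer at rest. The pointer must only creep (never faster than 8 cm/s, up or down): do not drop the blank on the hook, let go while you still carry part of it, or press the hook down further than the blank's own weight does and let it spring back. Leave the other things on the bench alone.

Things in the scene. Friction and masses are not known exactly. Their poses are not given: they have to be found in the camera images.
- blank: The load: pale maple violin-shaped slab, 203 mm long (its y, -97 to +106), 120 mm wide (x), 24 mm thick, standing flat, with a rigid 8 mm steel-wire bail in its plane x = 0: feet at y = +-75 mm, shoulders at y = +-45 mm, 108 mm up, rising to a shallow peak at y = 0. Origin: centre of the underside, z up; centre of mass below the peak. Mass unknown, 0.3 to 0.9 kg.
- bail_apex (a point): Centre of the bail wire at its peak, 125 mm above the blank's underside, on its axis; this part of the wire (its underside) sits in the hook.
- grip_mid (a point): Grasp point on the beech grip above the bail's peak, 160 mm above the underside, 35 mm above bail_apex. The grip block is 22 mm along the blank's x, 18 mm along its y, 47 mm tall (135 to 182 mm above the underside). Pinch it from above across the 18 mm (fingers closing along the blank's y), so that the hook wire passes between the fingers.
- scale: The fixed spring scale, carrying the hook. Origin on the bench straight below the hook; a 30 mm square post, 345 mm high, stands 125 to 155 mm away along its +x, on a foot 14 mm high (x 90 to 200 mm, 110 mm wide), with a white graduated plate on the post's +y side. The hook arm reaches from the post along -x.
- hook_seat (a point): Centre of the bail wire when seated in the hook; moves down with the hook; 258 mm above the bench unloaded. The hook is an 8 mm wire in the scale's x-z plane: a shallow V trough open upward; its upturned tip, 30 mm towards -x, reaches 24 mm above this point, its arm (x over 30 mm) 18 mm above. The bail lies across it: blank's y along the scale's y, either way round.
- hook (a joint): How far the hook and pointer are pulled down, m: 0 unloaded, stop at 0.11. Spring 100 N/m (10 mm for each newton), lightly damped, so it follows a held blank one to one and jumps if let go out of balance.
- jar: Bystander: amber jar with a steel lid, 64 mm across, 85 mm high; origin centre of underside.
- cork_block: Bystander: cork sanding block 100 x 60 x 35 mm; origin centre of underside.
- plane: Bystander: small brass plane 110 x 36 x 29 mm; origin centre of underside.
- gouge: Bystander: gouge with wooden handle, 196 mm long along x, 23 mm high; origin at the underside, near the ferrule.
Not all that is in view belongs to the job. There is more than one size of the blank; the one meant has the size given above.

How it is judged (in metres and radians):
On the way, in this order (a step that is already met when the one before it is completed fails the run):
1. the blank is lifted clear of the bench, not yet on the scale (height (world z) of blank above 0.03 m and contact force between blank and scale below 0.05 N), for 0.2 s.
2. still held, the bail lies in the hook and pulls it down by more than 10 mm (value of joint hook above 0.01 m and distance between bail_apex and hook_seat below 0.012 m and contact force between the fingers and blank above 0.3 N), for 0.2 s.
3. the blank is let go and hangs on the hook, the pointer at rest (contact force between the fingers and blank below 0.05 N and value of joint hook above 0.02 m and velocity of joint hook between -0.01 and 0.01 m/s and distance between bail_apex and hook_seat below 0.01 m), for 0.3 s.
At the end, for the whole second after the job is handed in: The blank hangs free on the hook: bail peak within 10 mm of the hook seat, hook pulled down more than 20 mm, pointer still (under 10 mm/s), blank still (under 30 mm/s), within 0.2 rad of level and more than 10 mm above the bench; every bystander within 30 mm of where it was (value of joint hook above 0.02 m and velocity of joint hook between -0.01 and 0.01 m/s and distance between bail_apex and hook_seat below 0.01 m and angle between blank's own z axis and vertical below 0.2 rad and linear speed of blank below 0.03 m/s and height (world z) of blank above 0.01 m and distance of each of jar, cork_block, plane, gouge from where it was at the start of the episode below 0.03 m); the robot touches nothing.
It fails at once if the pointer jumps: the hook moves faster than 80 mm/s, up or down (velocity of joint hook above 0.08 m/s or velocity of joint hook below -0.08 m/s).
It fails at once if the blank bears on the scale with more than 15 N (contact force between blank and scale above 15 N).
It fails at once if the robot pushes the scale or hook itself with more than 5 N (contact force between any of the fingers, the arm and scale above 5 N).
It fails at once if the blank is tipped by more than 0.5 rad (angle between blank's own z axis and vertical above 0.5 rad).
It fails at once if a bystander is moved more than 30 mm (distance of any of jar, cork_block, plane, gouge from where it was at the start of the episode above 0.03 m).
It also fails if it takes over 72 s, if anything falls off the work surface, if the arm or the gripper's body presses on something with over 40 N, if the wrist force passes 120 N, or if a joint passes its speed limit or range.

## Robot

A 6-joint arm with a two-finger parallel gripper is mounted at the origin on the work surface. World frame = base frame: x ahead of the robot, y to its left, z up, the work surface at z = 0. Lengths are in m, angles in degrees, forces in N, time in s.
With the tool pointing down it reaches from about 0.4 to 0.825 m from the base axis. Payload 7 kg.
Tool frame: the origin (TCP) lies midway between the tips of the shut fingers; the grasp point (between the pads) lies 19 mm behind it (r.grip_point_offset is the z of the grasp point in the tool frame, in m); z points along the fingers, y is the line along which they close (so a half turn about z gives the same grasp; the last joint's range is limited). The gripper opens to 88 mm and grips with 3 to 60 N. Pads are 19 mm wide; open, the fingers measure 130 mm over their backs; the gripper's body (78 mm by 193 mm) begins 47 mm behind the grasp point.
Start: joints at [-60.384, 20.546, 0.682, 0, -70.136, -16.507], TCP at [0.153, -0.657, 0.227] pointing down, gripper open.
Joint ranges: [-176.03, 176.03], [-82.01, 121.73], [-58.28, 71.71], [-173.87, 95.51], [-174.79, -0.11], [-173.66, 173.66]. Speed limits (degrees/s): [136.94, 136.94, 172.46, 180, 180, 180].

## Interface

Orientations are given as [roll, pitch, yaw] about the fixed x, y, z axes, in that order (R = Rz(yaw) Ry(pitch) Rx(roll)).
In Python, from plant import r, viewer, recognise, outline_of, pinpoint gives the robot as it stands.
- The arm moves only by the tool move_arm, never from a script. Its argument "targets" is a list of rows, each a list of 2 entries, a list of its own where there are three numbers: the shift along the tool's x, y, z in cm, then the turn, a rotation vector about the tool's x, y, z in rad. A call has 1 to 5 rows; each row is the pose to reach, as a shift and turn from the pose commanded when the call began, along the tool's axes at that moment; what a row does not reach only later rows make up. A row lasts 1/8 s, in which the tool goes at most 62.5 mm and 10.7 degrees, less where a joint would pass 70% of its speed; a pose out of reach is approached as far as the arm can. A call with a gripper value outside its range is refused whole. "jaw" is the finger opening in cm, from 0 to 8.76, set as the call begins (left out, the last holds). The fingers move at their own pace and stop on an object; "squeeze" is the grip in N (left out, the last holds). Time passes only in rows, so rows that repeat a pose let the fingers close. It gives the time, the measured TCP pose, the force, the opening and the grip force at its end, in the units of the state.
- r.get_state(): the state, without advancing time (a new reading comes with each control period).
- viewer.capture(name): name is "scene" or "top" or "wrist"; returns a dict with "image" (420x560x3 uint8, blue, green, red), "intrinsics" (3x3 intrinsics, pixels), "camera_from_world" (4x4, takes a point from world to camera coordinates). Camera axes: x right, y up, looking along -z (the intrinsics and any distortion apply to the point x, -y, -z); pixel columns grow to the right and rows downward; lengths in m; the calibration is good to about 2 mm. A picture is of the moment at which its call begins. There is no depth.
- r.close_job(): hands the job in; it is judged then, once.
Trained networks look in the newest picture that a camera, given by its name, has taken for a name from the list of things; names that differ only in an ending like _2 or _b are one class to them, and where a whole thing is asked for, a point or a joint stands for the part that bears it (a point fixed in the world has none). Each returns a list of dicts, best first, with "score" (0 to 1); they miss things now and then, are a little off and sometimes report something else, mostly with a low value. They report only what shows in the picture. A call takes as long as a camera call. They do not tell look-alikes from the thing itself.
- recognise(label, camera): "box" ([left, top, right, bottom] in pixels, round what is visible of it).
- outline_of(label, camera): "mask" (420x560 bool, what is visible of it) and "box" ([left, top, right, bottom] in pixels, round what is visible of it).
- pinpoint(label, camera): "location" ([row, column] in pixels: a listed point, or the origin of a listed thing).
The state is a dict: "time_s": time; "joints": joint angles; "qd": joint speeds; "joint_torque": joint torques, N m; "tcp_pos": TCP position; "eef_rot": TCP orientation; "contact_force": force on the tool from outside, world axes, zero at the start; "moment": the same for the moment, N m; "gripper_width": finger opening in m; "gripper_force": force on a finger pad.
Only numpy, scipy, OpenCV 4.12 (cv2) and the standard library are available. Lean on these libraries where they do the work, as an engineer would, in place of code of your own. Each camera call takes 0.05 s, during which the arm holds its last target. There are 200 camera calls.

## Working session

There is one attempt and no reset: what is moved stays moved. The work goes in short steps, Python scripts to look and compute and a tool call to move; the robot and the scene stay as the last step left them, time stands still between calls to the robot, and variables do not carry over. Pictures are saved under pics/ and viewed, at most 10 in all, crops included, and the job is handed in when it is done.

Besides the shell and the picture viewer there is one more tool, called after "Call:" as name([rows], argument=value, ...), one row to a line, values as JSON. move_arm: Moves the arm, as the interface text tells. Its arguments: {"type":"object","properties":{"targets":{"type":"array","items":{"type":"array"}},"jaw":{"type":"number"},"squeeze":{"type":"number"}},"required":["targets"]}

```bash
mkdir -p pics; ls; cat > h.py <<'E'
import numpy as np, cv2
from plant import r, viewer, recognise, outline_of, pinpoint
def cap(n,save=None):
    c=viewer.capture(n)
    if save: cv2.imwrite('pics/'+save,c['image'])
    return c
def ray(c,rc):
    K=np.array(c['intrinsics']);T=np.array(c['camera_from_world'])
    p=np.linalg.solve(K,[rc[1],rc[0],1.]); d=T[:3,:3].T@np.array([p[0],-p[1],-p[2]])
    return -T[:3,:3].T@T[:3,3], d/np.linalg.norm(d)
def at_z(c,rc,z):
    o,d=ray(c,rc); return o+d*(z-o[2])/d[2]
def tri(a,b):
    A=[];B=[]
    M=np.zeros((3,3));v=np.zeros(3)
    for o,d in (a,b):
        P=np.eye(3)-np.outer(d,d);M+=P;v+=P@o
    x=np.linalg.solve(M,v); return x,[float(np.linalg.norm((np.eye(3)-np.outer(d,d))@(x-o))) for o,d in (a,b)]
def proj(c,X):
    K=np.array(c['intrinsics']);T=np.array(c['camera_from_world'])
    p=T[:3,:3]@X+T[:3,3]; q=K@np.array([p[0],-p[1],-p[2]]); return q[1]/q[2],q[0]/q[2]
E
python3 - <<'E'
from h import *
np.set_printoptions(precision=3,suppress=True)
C={n:cap(n,n+'0.png') for n in('scene','top')}
cv2.imwrite('pics/both0.png',cv2.resize(np.hstack([C[n]['image'] for n in C]),(800,300),interpolation=cv2.INTER_AREA))
for l in ['blank','grip_mid','bail_apex','hook_seat','scale','jar','cork_block','plane','gouge']:
    for n in C:
        print(l,n,[(round(float(p['score']),2),np.round(p['location']).tolist()) for p in pinpoint(l,n)])
for l in('blank','scale'):
  for n in C: print(l,n,[(round(float(p['score']),2),np.round(p['box']).tolist()) for p in recognise(l,n)])
for n in C: print(n,ray(C[n],(210,280)))
E
```

```text
pics
blank scene [(0.88, [306.0, 358.0]), (0.88, [179.0, 341.0]), (0.66, [239.0, 329.0])]
blank top [(0.87, [149.0, 226.0]), (0.86, [286.0, 201.0]), (0.7, [217.0, 230.0])]
grip_mid scene [(0.86, [209.0, 332.0]), (0.85, [270.0, 370.0]), (0.58, [135.0, 343.0]), (0.54, [244.0, 200.0])]
grip_mid top [(0.85, [216.0, 227.0]), (0.72, [130.0, 217.0]), (0.62, [287.0, 189.0]), (0.51, [170.0, 400.0])]
bail_apex scene [(0.86, [281.0, 366.0]), (0.62, [149.0, 342.0]), (0.61, [220.0, 333.0])]
bail_apex top [(0.98, [133.0, 219.0]), (0.96, [292.0, 192.0]), (0.83, [214.0, 224.0]), (0.31, [217.0, 225.0])]
hook_seat scene [(0.54, [244.0, 203.0])]
hook_seat top [(0.44, [175.0, 351.0])]
scale scene []
scale top []
jar scene [(0.77, [257.0, 148.0])]
jar top [(0.91, [230.0, 402.0])]
cork_block scene [(0.91, [259.0, 414.0])]
cork_block top [(0.79, [178.0, 158.0])]
plane scene [(0.88, [221.0, 397.0]), (0.62, [309.0, 145.0])]
plane top [(0.92, [225.0, 162.0])]
gouge scene [(0.9, [310.0, 145.0])]
gouge top [(0.85, [169.0, 402.0])]
blank scene [(0.97, [310.0, 128.0, 371.0, 208.0]), (0.9, [318.0, 258.0, 409.0, 341.0]), (0.63, [302.0, 202.0, 357.0, 253.0])]
blank top [(0.92, [169.0, 249.0, 228.0, 328.0]), (0.83, [200.0, 198.0, 256.0, 236.0]), (0.77, [191.0, 110.0, 258.0, 178.0]), (0.25, [148.0, 164.0, 168.0, 192.0])]
scale scene [(0.7, [186.0, 230.0, 234.0, 347.0])]
scale top [(0.68, [330.0, 121.0, 369.0, 190.0])]
scene (array([ 1.268, -0.113,  1.26 ]), array([-0.595,  0.092, -0.798]))
top (array([0.358, 0.01 , 1.886]), array([ 0.075, -0.007, -0.997]))
```

View pics/scene0.png

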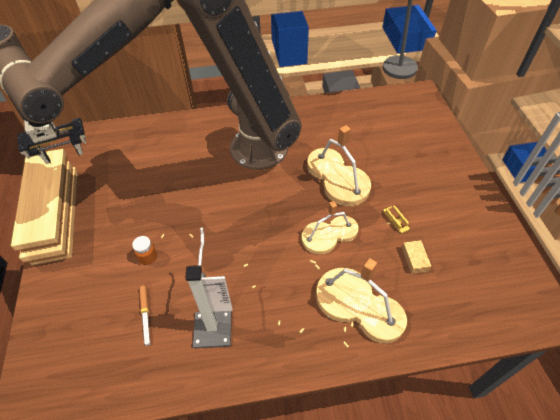

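View pics/top0.png

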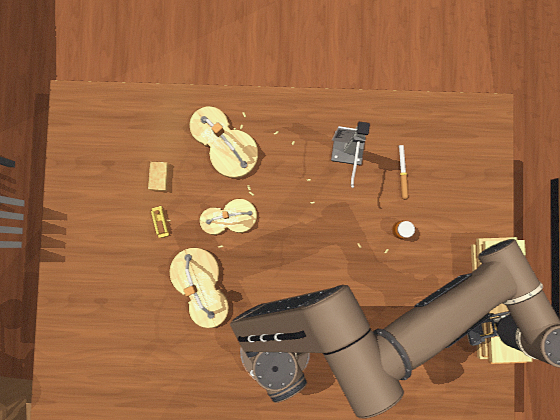

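Both pictures show three look-alike blanks. In the top view they are far (142,225), middle small (217,228) and near (287,200). The scale is at (145,350), with its hook arm reaching towards (185,353). I'll measure the blanks' sizes.

```bash
python3 - <<'E'
from h import *
np.set_printoptions(precision=3,suppress=True)
S=cap('scene');T=cap('top')
for n,c in(('top',T),('scene',S)):
  for p in outline_of('blank',n):
    m=p['mask'].astype(np.uint8)
    cs,_=cv2.findContours(m,cv2.RETR_EXTERNAL,cv2.CHAIN_APPROX_NONE)
    k=max(cs,key=cv2.contourArea)[:,0,:]
    W=np.array([at_z(c,(b,a),0.02)[:2] for a,b in k]).astype(np.float32)
    print(n,round(p['score'],2),p['box'],cv2.minAreaRect(W))
P={}
for l in('grip_mid','bail_apex'):
  a=pinpoint(l,'top');b=pinpoint(l,'scene')
  for p in a:
    for q in b:
      x,e=tri(ray(T,p['location']),ray(S,q['location']))
      if max(e)<.012: print(l,p['location'],q['location'],x,e)
for l in('hook_seat',):
  for p in pinpoint(l,'top'):
    print(l,p['location'],p['score'],at_z(T,p['location'],.258))
  for p in pinpoint(l,'scene'): print(l,p['location'],p['score'],at_z(S,p['location'],.258))
# post/foot outline
for n,c in(('top',T),('scene',S)):
  for p in outline_of('scale',n): print(n,p['score'],p['box'],at_z(c,((p['box'][1]+p['box'][3])/2,(p['box'][0]+p['box'][2])/2),0.014))
A=T['image'][90:340,120:280];B=T['image'][100:240,310:430]
cv2.imwrite('pics/c1.png',np.hstack([cv2.resize(A,(384,600),interpolation=cv2.INTER_CUBIC),cv2.resize(np.vstack([B,S['image'][220:360,150:270]]),(257,600),interpolation=cv2.INTER_CUBIC)]))
E
```

```text
top 0.94 [190.1, 107.2, 258.3, 174.6] ((0.7368615865707397, 0.21218261122703552), (0.29250216484069824, 0.1706537902355194), 46.9357795715332)
top 0.93 [202.4, 199.9, 254.7, 234.3] ((0.47079747915267944, 0.18054282665252686), (0.11270804703235626, 0.19512152671813965), 5.807311058044434)
top 0.81 [165.9, 248.6, 229.3, 330.4] ((0.2153608798980713, 0.2766660749912262), (0.28976204991340637, 0.1733131855726242), 17.164003372192383)
top 0.18 [351.9, 135.0, 362.8, 163.4] ((0.760612428188324, -0.2784058153629303), (0.025534899905323982, 0.036078546196222305), 0.9863247871398926)
scene 0.94 [300.4, 202.9, 359.4, 251.7] ((0.47145774960517883, 0.18017154932022095), (0.12371936440467834, 0.2042420357465744), 12.371689796447754)
scene 0.88 [310.2, 128.3, 368.6, 207.7] ((0.1638641357421875, 0.2740325927734375), (0.4078361690044403, 0.2155383974313736), 0.2072107344865799)
scene 0.59 [316.0, 259.4, 408.3, 344.6] ((0.7388339638710022, 0.2057664394378662), (0.27660080790519714, 0.23150938749313354), 10.661698341369629)
grip_mid [127.2, 216.0] [269.7, 366.7] [0.74  0.203 0.234] [0.00532860015175926, 0.005328600151759231]
grip_mid [293.2, 190.6] [138.5, 342.3] [0.211 0.273 0.201] [0.000812509178056846, 0.000812509178056836]
grip_mid [213.7, 227.7] [208.7, 331.5] [0.471 0.171 0.161] [0.002618941277529153, 0.0026189412775290822]
bail_apex [214.5, 224.5] [214.5, 327.4] [0.468 0.173 0.127] [0.009137628902364399, 0.009137628902364369]
bail_apex [287.8, 193.3] [145.2, 343.8] [0.228 0.272 0.185] [0.0031726067108642448, 0.0031726067108641576]
bail_apex [131.3, 221.0] [278.0, 364.3] [0.739 0.198 0.188] [0.00042968175293190867, 0.00042968175293191875]
hook_seat [176.8, 354.1] 0.72 [ 0.591 -0.231  0.258]
hook_seat [243.7, 202.7] 0.63 [ 0.596 -0.224  0.258]
top 0.81 [333.3, 120.8, 369.3, 186.6] [ 0.709 -0.256  0.014]
scene 0.65 [185.5, 227.7, 235.3, 347.2] [ 0.601 -0.238  0.014]
```

View pics/c1.png

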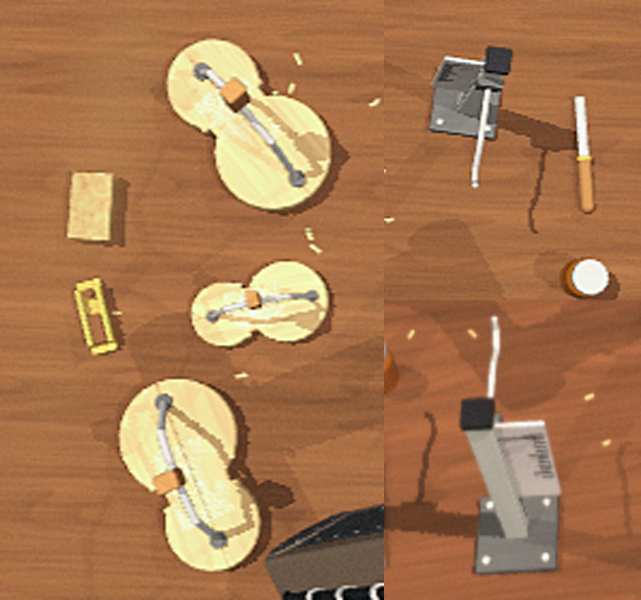

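The blank meant is the small middle one at top-view (217,228). It measures about 0.20 x 0.12 m and its grip is at z ≈ 0.161. The far and near ones measure 0.29 m, so they are too large. Next come the yaws and the move helper.

```bash
cat >> h.py <<'E'
from scipy.spatial.transform import Rotation as Ro
def tool(yaw): # pointing down, tool y (closing) along world yaw+90 of x ; yaw of tool x, deg
    x=np.array([np.cos(np.radians(yaw)),np.sin(np.radians(yaw)),0]);z=np.array([0,0,-1.]);return np.column_stack([x,np.cross(z,x),z])
def rel(p,yaw):
    s=r.get_state();R=Ro.from_euler('xyz',s['eef_rot'],degrees=True)
    d=R.inv().apply(np.array(p)-s['tcp_pos'])*100
    w=(R.inv()*Ro.from_matrix(tool(yaw))).as_rotvec()
    return np.round(d,2).tolist(),np.round(w,3).tolist()
E
python3 - <<'E'
from h import *
np.set_printoptions(precision=3,suppress=True)
s=r.get_state();print(s)
S=cap('scene');T=cap('top')
# blank feet (top view crop measure)
for a,b in[((221.7,208.3),(213.3,250))]:
    A=at_z(T,a,.024);B=at_z(T,b,.024);d=A-B;print('feet',A,B,(A+B)/2,np.linalg.norm(d),np.degrees(np.arctan2(d[1],d[0])))
# scale: post cap top, both; hook tip
print('posttop',tri(ray(T,(127.5,363)),ray(S,(220+98/2.14+2,150+94/2.14))) ,at_z(T,(128,363),.345))
print('tip',tri(ray(T,(186.5,352.3)),ray(S,(220+18/2.14,150+111/2.14))),at_z(T,(186.5,352.3),.282),at_z(S,(228.5,202),.282))
# foot by scene bolt pattern corners px
for q in((504,97),(497,172),(571,91),(571,170)):
  print('foot',at_z(S,(220+(q[0]-300)/2.14,150+q[1]/2.14),.014))
print(rel((.471,.172,.30),0),rel((.471,.172,.3),180))
E
```

```text
{'time_s': 1.8, 'joints': array([-60.384,  20.546,   0.681,  -0.001, -70.138, -16.506]), 'qd': array([ 0.017, -0.016,  0.009,  0.106, -0.013,  0.042]), 'joint_torque': array([  0.   , -58.237,  29.33 ,   7.003,   0.013,  -0.   ]), 'tcp_pos': array([ 0.153, -0.657,  0.227]), 'eef_rot': array([ 179.996,    0.   , -166.891]), 'contact_force': array([-0.599,  0.63 , -0.468]), 'moment': array([ 0.069,  0.012, -0.007]), 'gripper_force': 0.0, 'gripper_width': 0.08771478467352724}
feet [0.449 0.249 0.024] [0.483 0.102 0.024] [0.466 0.175 0.024] 0.1508098476824033 103.0087472661984
posttop (array([ 0.725, -0.24 ,  0.355]), [0.0012603112009273473, 0.0012603112009273191]) [ 0.726 -0.243  0.345]
tip (array([ 0.558, -0.222,  0.277]), [0.0011279256781588955, 0.0011279256781588274]) [ 0.557 -0.223  0.282] [ 0.562 -0.22   0.282]
foot [ 0.686 -0.29   0.014]
foot [ 0.694 -0.184  0.014]
foot [ 0.782 -0.303  0.014]
foot [ 0.8   -0.197  0.014]
([-49.77, 73.57, -7.34], [-0.0, 0.0, -2.913]) ([-49.77, 73.57, -7.34], [0.0, 0.0, 0.229])
```

```bash
python3 - <<'E'
from h import *
print(rel((.42,-.28,.33),-167))
s=r.get_state();R=Ro.from_euler('xyz',s['eef_rot'],degrees=True)
print(R.inv().apply([.05,.45,-.03])*100)
E
```

```text
([-34.55, 30.7, -10.34], [0.0, 0.0, 0.002])
[-15.0746387   42.69366465   3.00104424]
```

Call:
move_arm([
  [[-34.5,30.7,-10.3],[0,0,0]],
  [[-34.5,30.7,-10.3],[0,0,0]],
  [[-34.5,30.7,-10.3],[0,0,0]],
  [[-34.5,30.7,-10.3],[0,0,0]],
  [[-34.5,30.7,-10.3],[0,0,0]],
], jaw=8.0)

```text
time_s: 2.52
tcp_pos: [0.3298, -0.4066, 0.2953]
eef_rot: [-180.0, 0.0, -166.9]
contact_force: [1.6, -0.3, -0.3]
gripper_width: 0.0802
gripper_force: 0.0
```

Call:
move_arm([
  [[-26.9,53.2,0],[0,0,0]],
  [[-26.9,53.2,0],[0,0,0]],
  [[-26.9,53.2,0],[0,0,0]],
  [[-26.9,53.2,0],[0,0,0]],
  [[-26.9,53.2,0],[0,0,0]],
])

```text
time_s: 3.15
tcp_pos: [0.4032, -0.1027, 0.2952]
eef_rot: [-180.0, 0.1, -166.9]
contact_force: [1.7, -0.6, 1.3]
gripper_width: 0.0801
gripper_force: 0.0
```

```bash
python3 - <<'E'
from h import *
print(r.get_state()['tcp_pos'],rel((.47,.172,.27),-167))
E
```

```text
[ 0.40315612 -0.10271994  0.2951745 ] ([-12.74, 25.24, 2.54], [-0.0, 0.002, 0.002])
```

Call:
move_arm([
  [[-12.7,25.2,1.5],[0,0,0]],
  [[-12.7,25.2,1.5],[0,0,0]],
  [[-12.7,25.2,1.5],[0,0,0]],
  [[-12.7,25.2,1.5],[0,0,0]],
  [[-12.7,25.2,1.5],[0,0,0]],
])

```text
time_s: 3.78
tcp_pos: [0.4698, 0.1724, 0.2793]
eef_rot: [180.0, -0.0, -166.8]
contact_force: [-0.3, -1.4, 0.8]
gripper_width: 0.0798
gripper_force: 0.0
```

```bash
python3 - <<'E'
from h import *
np.set_printoptions(precision=3,suppress=True)
s=r.get_state();print(s['tcp_pos'],s['contact_force'])
W=cap('wrist','w1.png');S=cap('scene');T=cap('top')
o={}
for n,c in(('wrist',W),('scene',S),('top',T)):
  for l,z in(('grip_mid',.16),('bail_apex',.125),('blank',0)):
    for p in pinpoint(l,n):
      X=at_z(c,p['location'],z)
      if abs(X[0]-.47)<.08 and abs(X[1]-.17)<.08: print(n,l,round(p['score'],2),np.round(p['location']),X)
for p in outline_of('blank','wrist'): print(p['score'],p['box'])
E
```

```text
[0.47  0.172 0.279] [-0.298 -1.357  0.845]
wrist grip_mid 0.9 [208. 286.] [0.471 0.176 0.16 ]
wrist bail_apex 0.89 [198. 289.] [0.47  0.179 0.125]
wrist blank 0.9 [174. 287.] [0.464 0.176 0.   ]
scene grip_mid 0.95 [210. 333.] [0.479 0.177 0.16 ]
scene bail_apex 0.84 [216. 330.] [0.472 0.172 0.125]
scene blank 0.63 [238. 328.] [0.475 0.172 0.   ]
top grip_mid 0.76 [215. 228.] [0.466 0.168 0.16 ]
top bail_apex 0.98 [214. 225.] [0.471 0.18  0.125]
top blank 0.91 [220. 231.] [0.46  0.172 0.   ]
0.9 [184.2, 297.3, 302.5, 334.3]
0.78 [344.1, 0.0, 503.6, 116.8]
0.69 [216.6, 129.3, 366.2, 221.8]
```

View pics/w1.png

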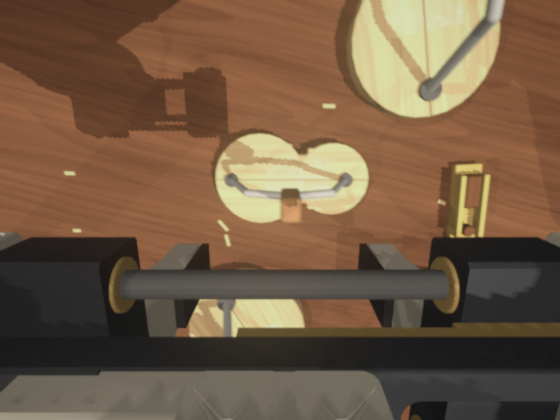

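The wrist view shows the small blank below, its feet at (180,231) and (180,347), so it is aligned with the jaw line. The grip is at (205,291). I'm descending on it.

Call:
move_arm([
  [[-0.2,0.3,5.5],[0,0,0]],
  [[-0.2,0.3,10.5],[0,0,0]],
  [[-0.2,0.3,13.8],[0,0,0]],
  [[-0.2,0.3,13.8],[0,0,0]],
])

```text
time_s: 4.92
tcp_pos: [0.4696, 0.1717, 0.1396]
eef_rot: [-179.9, -0.3, -166.9]
contact_force: [-0.7, 0.3, 0.5]
gripper_width: 0.0805
gripper_force: 0.0
```

```bash
python3 - <<'E'
from h import *
np.set_printoptions(precision=3,suppress=True)
s=r.get_state();print(s['tcp_pos'],s['contact_force'])
W=cap('wrist','w2.png')
for l,z in(('grip_mid',.16),('bail_apex',.125)):
    for p in pinpoint(l,'wrist'): print(l,round(p['score'],2),np.round(p['location']),at_z(W,p['location'],z))
E
```

```text
[0.47  0.172 0.14 ] [-0.652  0.312  0.539]
grip_mid 0.56 [276. 295.] [0.468 0.177 0.16 ]
bail_apex 0.84 [248. 294.] [0.467 0.178 0.125]
```

View pics/w2.png

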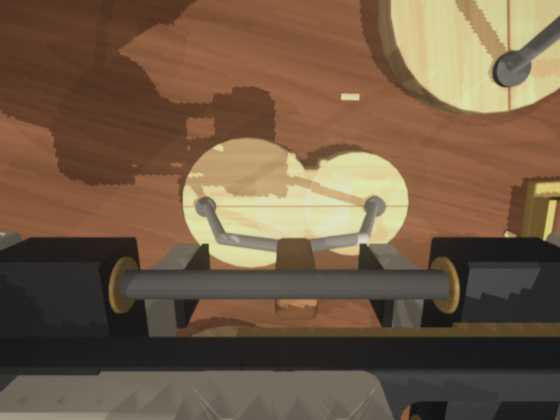

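The picture shows the grip at column 295, with the open fingers centred at about 285. That is 5 mm towards tool +y, so I'll centre first and then close.

Call:
move_arm([
  [[0.1,0.5,0],[0,0,0]],
  [[0.1,0.5,0],[0,0,0]],
  [[0.1,0.5,0],[0,0,0]],
])

```text
time_s: 5.45
tcp_pos: [0.4689, 0.1779, 0.1421]
eef_rot: [180.0, 0.0, -166.9]
contact_force: [0.6, 1.2, 0.1]
gripper_width: 0.0797
gripper_force: 0.0
```

Call:
move_arm([
  [[0,0,0],[0,0,0]],
  [[0,0,0],[0,0,0]],
  [[0,0,0],[0,0,0]],
  [[0,0,0],[0,0,0]],
  [[0,0,0],[0,0,0]],
], jaw=1.2, squeeze=20)

```text
time_s: 6.08
tcp_pos: [0.4688, 0.1776, 0.1415]
eef_rot: [-180.0, -0.0, -166.9]
contact_force: [-0.0, -0.4, 0.6]
gripper_width: 0.0355
gripper_force: 0.0
```

Call:
move_arm([
  [[0,0,0],[0,0,0]],
  [[0,0,0],[0,0,0]],
  [[0,0,0],[0,0,0]],
  [[0,0,0],[0,0,0]],
])

```text
time_s: 6.58
tcp_pos: [0.4687, 0.1775, 0.1415]
eef_rot: [-180.0, -0.0, -166.9]
contact_force: [0.9, -0.8, -0.7]
gripper_width: 0.0181
gripper_force: 20.0
```

```bash
python3 - <<'E'
from h import *
s=r.get_state();print(s['tcp_pos'],s['contact_force'],s['moment'],s['joint_torque'],s['gripper_force'])
E
```

```text
[0.46865839 0.17745312 0.14148952] [ 0.85896617 -0.79415472 -0.74532687] [-0.29862474 -0.09114345  0.00465406] [ 5.77764865e-01 -3.74590731e+01  2.55860335e+01  5.88332042e+00
  6.00284943e-02  1.28624766e-02] 19.99928891658783
```

Call:
move_arm([
  [[0,0,-2],[0,0,0]],
  [[0,0,-7],[0,0,0]],
  [[0,0,-12],[0,0,0]],
  [[0,0,-17],[0,0,0]],
  [[0,0,-19],[0,0,0]],
])

```text
time_s: 7.2
tcp_pos: [0.4692, 0.178, 0.3343]
eef_rot: [179.9, 0.2, -166.9]
contact_force: [-0.0, 0.3, -5.2]
gripper_width: 0.018
gripper_force: 20.0
```

Call:
move_arm([
  [[0,0,0],[0,0,0]],
  [[0,0,0],[0,0,0]],
])

```text
time_s: 7.45
tcp_pos: [0.4679, 0.1773, 0.3297]
eef_rot: [-180.0, -0.2, -166.9]
contact_force: [0.8, -0.4, -4.6]
gripper_width: 0.0178
gripper_force: 20.0
```

```bash
python3 - <<'E'
from h import *
np.set_printoptions(precision=3,suppress=True)
F=[];J=[]
for i in range(12):
    c=cap('scene','s1.png' if i==0 else None);s=r.get_state();F.append(s['contact_force']);J.append(s['joint_torque'])
print(np.mean(F,0),np.std(F,0),np.mean(J,0)[:3],np.std(J,0)[:3],s['tcp_pos'])
T=cap('top')
for l in('bail_apex','grip_mid','hook_seat'):
  for n,c in(('top',T),('scene',c)):
    print(l,n,[(round(p['score'],2),np.round(p['location']),at_z(c,p['location'],.258 if l=='hook_seat' else .315)) for p in pinpoint(l,n)])
print(rel((.49,-.214,.33),-186.5))
E
```

```text
[ 0.234 -0.012 -4.275] [0.285 0.454 0.624] [  0.001 -33.701  32.366] [0.002 0.289 0.152] [0.469 0.178 0.332]
bail_apex top [(0.82, array([290., 195.]), array([0.23 , 0.244, 0.315])), (0.78, array([212., 219.]), array([0.464, 0.181, 0.315])), (0.65, array([131., 217.]), array([0.711, 0.194, 0.315]))]
bail_apex scene [(0.95, array([175., 336.]), array([0.469, 0.176, 0.315])), (0.69, array([281., 366.]), array([0.811, 0.163, 0.315])), (0.25, array([309., 143.]), array([ 0.789, -0.367,  0.315]))]
grip_mid top [(0.97, array([129., 215.]), array([0.718, 0.201, 0.315])), (0.85, array([211., 219.]), array([0.467, 0.181, 0.315])), (0.64, array([290., 190.]), array([0.23 , 0.26 , 0.315]))]
grip_mid scene [(0.72, array([271., 367.]), array([0.784, 0.174, 0.315]))]
hook_seat top [(0.47, array([177., 351.]), array([ 0.591, -0.223,  0.258]))]
hook_seat scene [(0.55, array([243., 203.]), array([ 0.592, -0.223,  0.258]))]
([6.82, -38.62, 0.16], [0.0, 0.0, 0.342])
```

Call:
move_arm([
  [[0.9,-5.2,0.1],[0,0,0.04]],
  [[1.9,-10.8,0.1],[0,0,0.1]],
  [[2.9,-16.5,0.1],[0,0,0.15]],
  [[3.9,-22.2,0.1],[0,0,0.2]],
  [[4.9,-27.8,0.1],[0,0,0.25]],
])

```text
time_s: 9.02
tcp_pos: [0.484, -0.1061, 0.3309]
eef_rot: [180.0, 0.1, 178.7]
contact_force: [1.3, 0.5, -4.9]
gripper_width: 0.0179
gripper_force: 20.0
```

```bash
python3 - <<'E'
from h import *
print(rel((.493,-.213,.332),-186.5),r.get_state()['tcp_pos'])
E
```

```text
([-1.14, -10.67, -0.11], [0.0, 0.001, 0.091]) [ 0.48398603 -0.10607392  0.33092247]
```

Call:
move_arm([
  [[-0.5,-5,0],[0,0,0.045]],
  [[-0.9,-8.5,0],[0,0,0.09]],
  [[-1.1,-10.7,0],[0,0,0.09]],
  [[-1.1,-10.7,0],[0,0,0.09]],
])

```text
time_s: 9.52
tcp_pos: [0.4927, -0.2129, 0.3302]
eef_rot: [-180.0, -0.0, 173.5]
contact_force: [-0.4, -1.4, -4.2]
gripper_width: 0.0179
gripper_force: 20.0
```

```bash
python3 - <<'E'
from h import *
np.set_printoptions(precision=3,suppress=True)
c={n:cap(n,n+'2.png') for n in('top','scene','wrist')};s=r.get_state();print(s['tcp_pos'],s['eef_rot'])
for l in('bail_apex','grip_mid','hook_seat'):
  for n in c:
    z=.258 if l=='hook_seat' else .316 if l=='bail_apex' else .351
    for p in pinpoint(l,n):
      X=at_z(c[n],p['location'],z)
      if abs(X[1]+.2)<.1: print(l,n,round(p['score'],2),np.round(p['location']),X)
A=c['scene']['image'][160:350,130:300];B=c['top']['image'][110:240,300:420]
cv2.imwrite('pics/c2.png',np.hstack([cv2.resize(A,(447,500),interpolation=cv2.INTER_CUBIC),cv2.resize(c['wrist']['image'],(353,265)) if 0 else cv2.resize(B,(350,500),interpolation=cv2.INTER_CUBIC)]))
E
```

```text
[ 0.493 -0.211  0.331] [179.989  -0.006 173.633]
bail_apex top 0.78 [205. 349.] [ 0.496 -0.209  0.316]
bail_apex scene 0.95 [204. 201.] [ 0.503 -0.215  0.316]
bail_apex wrist 0.7 [247. 286.] [ 0.491 -0.21   0.316]
grip_mid top 0.7 [208. 350.] [ 0.485 -0.208  0.351]
grip_mid scene 0.6 [194. 200.] [ 0.498 -0.212  0.351]
grip_mid wrist 0.89 [272. 285.] [ 0.49  -0.21   0.351]
hook_seat scene 0.55 [246. 202.] [ 0.602 -0.225  0.258]
hook_seat wrist 0.51 [334. 278.] [ 0.591 -0.226  0.258]
```

View pics/c2.png

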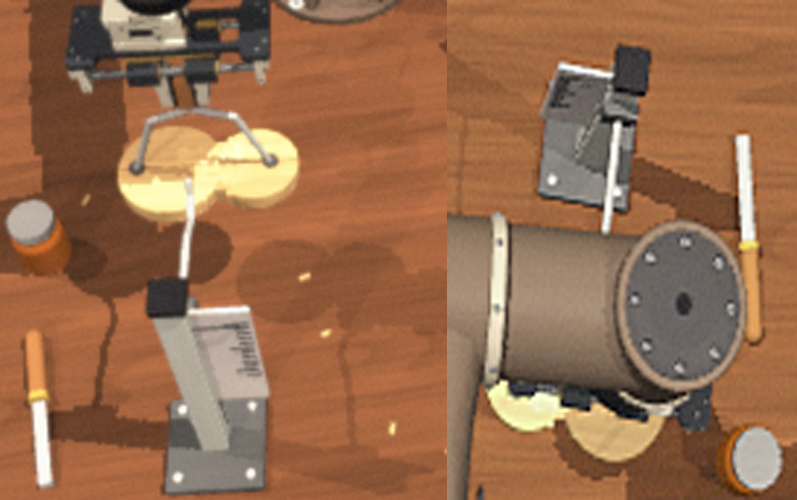

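View pics/wrist2.png

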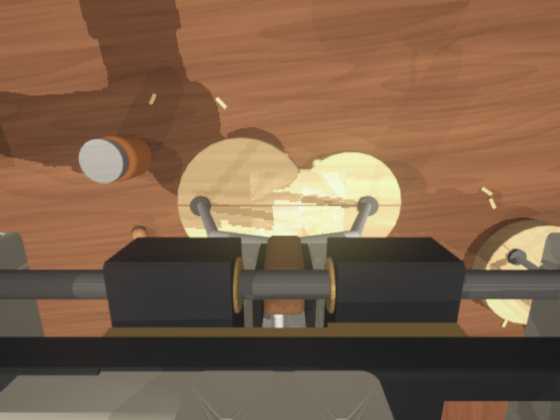

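The scene crop shows the hook tip at crop (190,185), in line with the bail centre at (190,112). The wrist view shows the hook just beyond the grip at (320,278). I'm advancing over the hook.

Call:
move_arm([
  [[-2.5,-0.05,0],[0,0,0]],
  [[-5,-0.1,0],[0,0,0]],
  [[-7.5,-0.15,0],[0,0,0]],
  [[-9.9,-0.2,0],[0,0,0]],
  [[-9.9,-0.2,0],[0,0,0]],
])

```text
time_s: 10.75
tcp_pos: [0.5923, -0.2244, 0.3293]
eef_rot: [-180.0, -0.1, 173.6]
contact_force: [-1.3, 0.5, -5.2]
gripper_width: 0.0181
gripper_force: 20.0
```

```bash
python3 - <<'E'
from h import *
np.set_printoptions(precision=3,suppress=True)
c={n:cap(n,n+'3.png') for n in('scene','wrist')}
F=[]
for i in range(4): cap('scene');F.append(r.get_state()['contact_force'])
s=r.get_state();print(s['time_s'],s['tcp_pos'],s['eef_rot'],np.mean(F,0))
for l in('bail_apex','grip_mid','hook_seat'):
  for n in c:
    z=.258 if l=='hook_seat' else .3155 if l=='bail_apex' else .3505
    for p in pinpoint(l,n):
      X=at_z(c[n],p['location'],z)
      if abs(X[1]+.2)<.1: print(l,n,round(p['score'],2),np.round(p['location']),X)
A=c['scene']['image'][170:320,120:300]
B=c['wrist']['image'][200:420,150:420]
cv2.imwrite('pics/c3.png',np.vstack([cv2.resize(A,(600,500),interpolation=cv2.INTER_CUBIC)]))
E
```

```text
11.05 [ 0.591 -0.224  0.331] [179.999   0.028 173.625] [-0.391 -0.06  -3.58 ]
bail_apex scene 0.95 [232. 200.] [ 0.598 -0.221  0.316]
bail_apex wrist 0.6 [250. 287.] [ 0.591 -0.222  0.316]
grip_mid scene 0.86 [224. 197.] [ 0.594 -0.226  0.351]
grip_mid wrist 0.96 [270. 284.] [ 0.587 -0.223  0.35 ]
hook_seat scene 0.65 [244. 202.] [ 0.595 -0.226  0.258]
hook_seat wrist 0.66 [221. 280.] [ 0.591 -0.227  0.258]
```

View pics/c3.png

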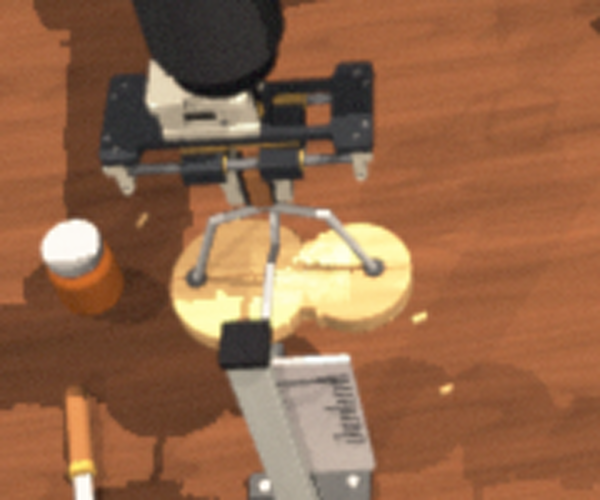

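The crop shows the hook threaded through the bail, with its tip under the peak near (275,225). The bail is about 4 mm off in y. I'll correct that and descend to just above the seat.

Call:
move_arm([
  [[0,-0.4,1],[0,0,0]],
  [[0,-0.4,2.2],[0,0,0]],
  [[0,-0.4,3.4],[0,0,0]],
  [[0,-0.4,4.4],[0,0,0]],
  [[0,-0.4,4.4],[0,0,0]],
])

```text
time_s: 11.98
tcp_pos: [0.5901, -0.2283, 0.2852]
eef_rot: [180.0, -0.1, 173.6]
contact_force: [-0.4, -1.3, -5.0]
gripper_width: 0.0177
gripper_force: 20.0
```

```bash
cat >> h.py <<'E'
def force(n=8):
    F=[];P=[]
    for i in range(n): c=cap('scene');s=r.get_state();F.append(s['contact_force']);P.append(s['tcp_pos'])
    print('t',s['time_s'],'F',np.mean(F,0).round(2),'tcp',np.mean(P,0).round(4),'rot',np.round(s['eef_rot'],2)); return c
E
python3 - <<'E'
from h import *
force(8)
E
```

```text
t 12.375 F [ 0.3   0.02 -3.95] tcp [ 0.5907 -0.2285  0.2869] rot [1.8000e+02 4.0000e-02 1.7363e+02]
```

Call:
move_arm([
  [[0,0,0.3],[0,0,0]],
  [[0,0,0.6],[0,0,0]],
  [[0,0,0.9],[0,0,0]],
  [[0,0,1.1],[0,0,0]],
  [[0,0,1.3],[0,0,0]],
])

```text
time_s: 13.0
tcp_pos: [0.5905, -0.2284, 0.2734]
eef_rot: [180.0, -0.0, 173.6]
contact_force: [-0.5, -0.1, -3.6]
gripper_width: 0.0183
gripper_force: 20.0
```

Call:
move_arm([
  [[0,0,0.2],[0,0,0]],
  [[0,0,0.4],[0,0,0]],
  [[0,0,0.6],[0,0,0]],
  [[0,0,0.8],[0,0,0]],
  [[0,0,1.0],[0,0,0]],
])

```text
time_s: 13.62
tcp_pos: [0.5906, -0.2284, 0.2635]
eef_rot: [-180.0, 0.0, 173.6]
contact_force: [-0.5, 0.7, -2.8]
gripper_width: 0.0181
gripper_force: 20.0
```

```bash
python3 - <<'E'
from h import *
np.set_printoptions(precision=3,suppress=True)
c=force(10);tz=r.get_state()['tcp_pos'][2]
w=cap('wrist')
for n,k in(('scene',c),('wrist',w)):
  for l in('bail_apex','hook_seat'):
    for p in pinpoint(l,n)[:2]: print(n,l,round(p['score'],2),np.round(p['location']),at_z(k,p['location'],tz-.0165))
E
```

```text
t 14.125 F [-0.78  0.38 -3.02] tcp [ 0.591 -0.228  0.264] rot [-180.      0.    173.63]
scene bail_apex 0.95 [246. 201.] [ 0.595 -0.231  0.247]
scene bail_apex 0.92 [148. 344.] [0.303 0.251 0.247]
scene hook_seat 0.45 [246. 203.] [ 0.596 -0.225  0.247]
scene hook_seat 0.39 [220. 395.] [0.606 0.319 0.247]
wrist bail_apex 0.94 [250. 289.] [ 0.592 -0.225  0.247]
wrist hook_seat 0.6 [244. 287.] [ 0.588 -0.226  0.247]
```

Loading follows 1 N per 10 mm. Fx = -0.8 N says the wire rides on the arm-side slope, so I'll shift 3 mm towards the tip and keep going.

Call:
move_arm([
  [[0.1,0,0.2],[0,0,0]],
  [[0.2,0,0.4],[0,0,0]],
  [[0.3,0,0.6],[0,0,0]],
  [[0.3,0,0.8],[0,0,0]],
  [[0.3,0,1.0],[0,0,0]],
])

```text
time_s: 15.0
tcp_pos: [0.588, -0.228, 0.2536]
eef_rot: [180.0, 0.0, 173.6]
contact_force: [3.3, 0.8, -2.2]
gripper_width: 0.0179
gripper_force: 20.0
```

```bash
python3 - <<'E'
from h import *
force(10)
E
```

```text
t 15.5 F [ 3.65  1.27 -1.77] tcp [ 0.5878 -0.228   0.2536] rot [1.8000e+02 2.0000e-02 1.7363e+02]
```

Call:
move_arm([
  [[-0.1,0,0.1],[0,0,0]],
  [[-0.2,0,0.2],[0,0,0]],
  [[-0.2,0,0.4],[0,0,0]],
  [[-0.2,0,0.6],[0,0,0]],
])

```text
time_s: 16.0
tcp_pos: [0.5892, -0.2285, 0.2473]
eef_rot: [-180.0, -0.0, 173.6]
contact_force: [0.1, 1.1, -1.7]
gripper_width: 0.0178
gripper_force: 20.0
```

```bash
python3 - <<'E'
from h import *
force(10)
E
```

```text
t 16.5 F [-0.26  0.15 -1.16] tcp [ 0.5894 -0.2284  0.2475] rot [-179.99    0.    173.63]
```

Call:
move_arm([
  [[0,0,0.2],[0,0,0]],
  [[0,0,0.4],[0,0,0]],
  [[0,0,0.6],[0,0,0]],
  [[0,0,0.8],[0,0,0]],
  [[0,0,0.8],[0,0,0]],
])

```text
time_s: 17.12
tcp_pos: [0.5896, -0.2283, 0.2394]
eef_rot: [-180.0, -0.0, 173.6]
contact_force: [0.2, -0.9, 0.1]
gripper_width: 0.0178
gripper_force: 20.0
```

```bash
python3 - <<'E'
from h import *
c=force(20)
tz=r.get_state()['tcp_pos'][2]-.0165
w=cap('wrist')
for n,k in(('scene',c),('wrist',w)):
  for l in('bail_apex','hook_seat'):
    for p in pinpoint(l,n)[:1]: print(n,l,round(p['score'],2),np.round(p['location']),at_z(k,p['location'],tz).round(3))
E
```

```text
t 18.125 F [-0.02 -0.3  -0.44] tcp [ 0.5896 -0.2283  0.2396] rot [-180.      0.    173.63]
scene bail_apex 0.93 [150. 344.] [0.289 0.256 0.223]
scene hook_seat 0.59 [250. 202.] [ 0.594 -0.233  0.223]
wrist bail_apex 0.81 [245. 289.] [ 0.588 -0.224  0.223]
wrist hook_seat 0.65 [248. 286.] [ 0.589 -0.226  0.223]
```

Call:
move_arm([
  [[0,0,0.15],[0,0,0]],
  [[0,0,0.3],[0,0,0]],
  [[0,0,0.45],[0,0,0]],
  [[0,0,0.45],[0,0,0]],
  [[0,0,0.45],[0,0,0]],
])

```text
time_s: 19.0
tcp_pos: [0.5896, -0.2283, 0.2351]
eef_rot: [-180.0, 0.0, 173.6]
contact_force: [-0.1, -0.5, 0.1]
gripper_width: 0.0181
gripper_force: 20.0
```

```bash
python3 - <<'E'
from h import *
force(25)
E
```

```text
t 20.25 F [ 0.07 -0.37  0.01] tcp [ 0.5896 -0.2283  0.2351] rot [180.     0.   173.63]
```

Balanced (Fz ≈ 0.0 N). I'll ease the squeeze first, then open.

Call:
move_arm([
  [[0,0,0],[0,0,0]],
  [[0,0,0],[0,0,0]],
  [[0,0,0],[0,0,0]],
  [[0,0,0],[0,0,0]],
], squeeze=3)

```text
time_s: 20.75
tcp_pos: [0.5896, -0.2283, 0.2351]
eef_rot: [180.0, 0.0, 173.6]
contact_force: [-0.2, 0.4, 0.0]
gripper_width: 0.0179
gripper_force: 3.0
```

```bash
python3 - <<'E'
from h import *
force(10);s=r.get_state();print(s['gripper_force'],s['gripper_width'])
E
```

```text
t 21.25 F [ 0.48  0.34 -0.11] tcp [ 0.5896 -0.2283  0.2351] rot [1.8000e+02 1.0000e-02 1.7363e+02]
3.000035807490349 0.01812715288768077
```

Call:
move_arm([
  [[0,0,0],[0,0,0]],
  [[0,0,0],[0,0,0]],
  [[0,0,0],[0,0,0]],
  [[0,0,0],[0,0,0]],
], jaw=2.6)

```text
time_s: 21.75
tcp_pos: [0.5895, -0.2283, 0.2351]
eef_rot: [-180.0, -0.0, 173.6]
contact_force: [0.2, 0.2, 0.3]
gripper_width: 0.0263
gripper_force: 0.0
```

Call:
move_arm([
  [[0,0,0],[0,0,0]],
  [[0,0,0],[0,0,0]],
  [[0,0,0],[0,0,0]],
  [[0,0,0],[0,0,0]],
  [[0,0,0],[0,0,0]],
], jaw=6)

```text
time_s: 22.38
tcp_pos: [0.5896, -0.2283, 0.2351]
eef_rot: [-180.0, 0.0, 173.6]
contact_force: [-0.1, -0.4, -0.6]
gripper_width: 0.0594
gripper_force: 0.0
```

```bash
python3 - <<'E'
from h import *
c=force(4);s=r.get_state();print(s['gripper_force'],s['gripper_width'])
a=c['image'][170:320,120:300];w=cap('wrist')['image']
cv2.imwrite('pics/c4.png',np.hstack([cv2.resize(a,(400,333),interpolation=cv2.INTER_CUBIC),cv2.resize(w,(400,333))]))
E
```

```text
t 22.575 F [ 0.04  0.33 -0.21] tcp [ 0.5896 -0.2283  0.2351] rot [-180.     -0.    173.63]
0.0 0.05996252027828058
```

View pics/c4.png

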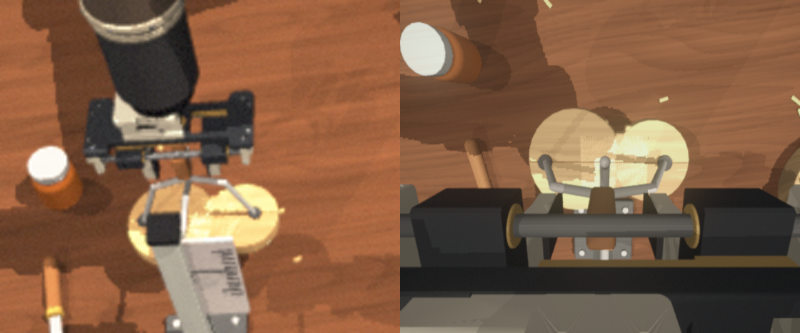

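The left half shows the blank hanging on the hook, level. In the right half the open fingers (inner faces at about columns 555 and 650) stand clear of the grip at (600,215). I'll withdraw straight up and check.

Call:
move_arm([
  [[0,0,-2],[0,0,0]],
  [[0,0,-5],[0,0,0]],
  [[0,0,-8],[0,0,0]],
  [[0,0,-11],[0,0,0]],
  [[0,0,-11],[0,0,0]],
])

```text
time_s: 23.25
tcp_pos: [0.5905, -0.2287, 0.348]
eef_rot: [-180.0, 0.3, 173.6]
contact_force: [-0.7, -0.3, -0.9]
gripper_width: 0.0602
gripper_force: 0.0
```

```bash
python3 - <<'E'
from h import *
L=[]
for i in range(10):
    c=cap('scene','f.png')
    for p in pinpoint('bail_apex','scene'):
        if abs(p['location'][1]-201)<15: L.append(np.round(p['location'],1).tolist())
print(L,r.get_state()['time_s'],r.get_state()['tcp_pos'])
cv2.imwrite('pics/c5.png',cv2.resize(c['image'][150:330,100:320],(733,600),interpolation=cv2.INTER_CUBIC))
E
```

```text
[[253.1, 203.6], [250.3, 201.5], [252.8, 203.6], [254.0, 203.6], [252.1, 206.0], [249.0, 201.9], [251.0, 205.1], [252.8, 202.1], [253.1, 200.9], [250.9, 201.2]] 24.25 [ 0.58955129 -0.2283227   0.34508882]
```

View pics/c5.png

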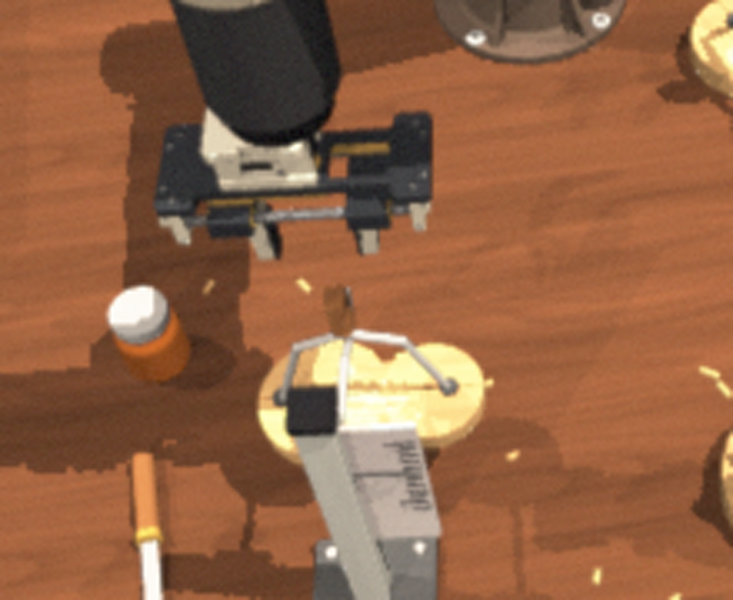

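The picture shows the blank hanging free and level on the hook, with the peak at crop (347,335) and the gripper well above it. Across 10 looks the bail position only shows detection noise, so I'm handing in.

```bash
python3 -c "
from h import *
print(r.close_job())"
```

```text
the job is handed in; nothing more can be done
None
```

I weighed the right blank (the 203 mm one, about 0.41 kg by wrist force); it hangs level and still on the hook, let go in balance (about 0 N carried), and the job is handed in, though no verdict was returned.

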